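Ready the sampler and open the safety-capped preservative bottle

TASK

Get the preservative bottle ready for sampling: pull the brass sampler straight up out of the blue rack and lower it (do not drop it) brass end down into the empty green holder on the grey stand, and let go of it. Then press the bottle's white push-and-turn cap down, turn it about 60 degrees counterclockwise (seen from above) while pressed, lift it off, and finish while still holding the cap in the gripper, level and straight above the bottle, about 8 cm higher than where it sat. Leave the red marker in the rack and do not disturb the vial, jar and dish.

Things in the scene. Friction and masses are not known exactly. Their poses are not given: they have to be found in the camera images.
- sampler: Loose sampling tube, 70 g, 150 mm long: lower 98 mm is a brass tube 15 mm in diameter, upper 52 mm a black round grip 20 mm in diameter (z 98 to 150 mm). Origin at the centre of its foot, z along it towards the grip. Starts upright in one of the rack's two tubes (foot at height 17 mm), with up to 6 mm of side play there; the other tube holds the marker.
- rack: Fixed blue rack: base 70 x 160 x 12 mm (x, y, z), two upright tubes at y = +45 and -45 mm, 34 mm outside and 26 mm inside diameter, inner floor at z = 17 mm, rim at z = 74 mm. Origin under the centre of its base. It and the grey stand may change sides.
- stand: Fixed grey stand: base 100 x 240 x 12 mm (x, y, z), origin under its centre. It carries the amber bottle (held fast in a collar, axis at y = -75 mm, 72 mm in diameter up to z = 80 mm, then tapering to the neck) and the green holder tube (axis at y = +75 mm). Nothing else stands on it.
- holder (a point): Centre of the inner floor of the green holder tube on the stand, 17 mm above the table. The tube is upright, 42 mm outside and 34 mm inside diameter; its rim is 55 mm above this point. The sampler may lean in it.
- cap: Loose white ribbed push-and-turn cap, 35 g, round, 56 mm in diameter, 34 mm tall. Origin at the centre of its lower edge, z up; locked, the lower edge is at height 114 mm, the top at 148 mm, and its yaw equals the stand's (0.12 rad play). A red bar on top marks its +x side. Grip it anywhere around, fingers over its sides; friction carries the push. Space around it is free down to height 100 mm.
- neck (a point): Centre of the neck's top, on the bottle axis, height 137.5 mm, inside the cap. A ledge on the neck holds two lugs in the cap. To free it: push down 5 mm or more, turn it 1.0 rad counterclockwise (from above) while down, lift straight up. It is free from 0.85 rad, a stop ends the turn at 1.12; the red bar then points at a red mark on the bottle's shoulder.
- seal (a joint): Sprung seal in the bottle's mouth that pushes the cap up: 0 m when unpressed (7.5 mm above the neck top), 0.001 to 0.002 under the locked cap, 0.0075 with the cap pressed down to its stop 6.5 mm lower. The spring gives about 7 N under the locked cap and 12 N at the stop.
- marker: Bystander: loose upright marker, white with red cap, 17 mm in diameter, 138 mm long, in the other tube of the rack. Origin at the centre of its foot.
- vial: Bystander: loose small glass vial with blue cap, 29 mm in diameter, 56 mm tall, standing between rack and stand. Origin under its centre.
- jar: Bystander: loose clear jar with yellow lid, about 60 mm in diameter, 75 mm tall. Origin under its centre.
- dish: Bystander: loose closed clear petri dish, 88 mm in diameter, 16 mm tall. Origin under its centre.

How it is judged (in metres and radians):
On the way, in this order (a step that is already met when the one before it is completed fails the run):
1. the sampler stands in the green holder, foot on its floor, let go (horizontal distance between sampler and holder below 0.016 m and z of sampler in the frame of holder between -0.006 and 0.012 m and angle between sampler's own z axis and vertical below 0.45 rad and contact force between the fingers and sampler below 0.1 N), for 0.2 s.
2. the cap is pressed down (value of joint seal above 0.0045 m and z of cap in the frame of neck below -0.027 m and horizontal distance between cap and neck below 0.006 m), for 0.05 s.
3. the cap is lifted off the neck in the gripper (z of cap in the frame of neck above 0.01 m and contact force between the fingers and cap above 1 N), for 0.1 s.
At the end, for the whole second after the job is handed in: Cap held still in the gripper, level within 15 deg, within 30 mm of the bottle axis, lower edge 30 to 120 mm above the neck top, clear of the stand; sampler released, foot on the green holder's floor (leaning on its rim is fine); marker still in the rack (all of step 1 and z of cap in the frame of neck between 0.03 and 0.12 m and horizontal distance between cap and neck below 0.03 m and angle between cap's own z axis and vertical below 0.26 rad and contact force between the fingers and cap above 1 N and contact force between cap and stand below 0.1 N and linear speed of each of cap, sampler below 0.03 m/s and horizontal distance between marker and rack below 0.07 m and z of marker in the frame of rack below 0.035 m and angle between marker's own z axis and vertical below 0.4 rad); the arm keeps its last pose, push and grip.
It fails at once if the sampler is let go more than about 30 mm above a holder's floor (height (world z) of sampler above 0.05 m and contact force between the fingers and sampler below 0.02 N).
It fails at once if the marker is pulled out of the rack (z of marker in the frame of rack above 0.045 m).
It fails at once if the vial, jar or dish is pushed away or knocked over (distance of any of vial, jar, dish from where it was at the start of the episode above 0.03 m or angle between any of vial, jar, dish's own z axis and vertical above 0.4 rad).
It also fails if it takes over 54 s, if anything falls off the work surface, if the arm or the gripper's body presses on something with over 40 N, if the wrist force passes 120 N, or if a joint passes its speed limit or range.

ROBOT

A 6-joint arm with a two-finger parallel gripper is mounted at the origin on the work surface. World frame = base frame: x ahead of the robot, y to its left, z up, the work surface at z = 0. Lengths are in mm, angles in rad, forces in N, time in s.
With the tool pointing down it reaches from about 275 to 1000 mm from the base axis. Payload 8.4 kg.
Tool frame: the origin (TCP) lies between the finger pads; the fingertips stand r.tips_ahead ahead of it and the grasp point (between the pads) lies 6 mm ahead of it (r.tips_ahead is the distance from the TCP to the fingertips, in mm); z points along the fingers, y is the line along which they close (so a half turn about z gives the same grasp; the last joint's range is limited). The gripper opens to 85 mm and grips with 20 to 120 N. Pads are 22 mm wide; open, the fingers measure 114 mm over their backs; the gripper's body (76 mm by 85 mm) begins 54 mm behind the grasp point. The pads swing forward as they close: fully open they stand 13 mm farther back than shut.
Start: joints at [-0.002, 0.353, 1.633, -0, 1.155, -0.002], TCP at [625.002, -0, 256.281] pointing down, gripper open.
Joint ranges: [-2.63, 2.63], [-0.92, 2.1], [0.06, 2.66], [-1.3, 4.44], [0, 2.69], [-3.02, 3.02]. Speed limits (rad/s): [2.22, 2.22, 2.79, 3.14, 3.14, 3.14].

INTERFACE

Orientations are given as [roll, pitch, yaw] about the fixed x, y, z axes, in that order (R = Rz(yaw) Ry(pitch) Rx(roll)).
In Python, from rig import r gives the robot as it stands.
- The arm moves only by the tool carry_out, never from a script. Its arguments are lists of equal length, an entry for each row: "delta_pos": the shift along the tool's x, y, z in m, a list of three; "rot": the turn, a rotation vector about the tool's x, y, z in degrees, a list of three. A call has 1 to 8 rows; each row is the pose to reach, as a shift and turn from the pose commanded when the call began, along the tool's axes at that moment; what a row does not reach only later rows make up. A row lasts 1/8 s, in which the tool goes at most 62.5 mm and 10.7 degrees, less where a joint would pass 70% of its speed; a pose out of reach is approached as far as the arm can. A call with a gripper value outside its range is refused whole. "claw" is the finger opening in m, from 0 to 0.0854, set as the call begins (left out, the last holds). The fingers move at their own pace and stop on an object; "grip_force" is the grip in N (left out, the last holds). Time passes only in rows, so rows that repeat a pose let the fingers close. It gives the time, the measured TCP pose, the force, the opening and the grip force at its end, in the units of the state.
- r.sense(): the state, without advancing time (a new reading comes with each control period).
- r.grab_frame(name): name is "scene" or "side" or "wrist"; returns the picture (400x640x3 uint8, blue, green, red); there is no depth.
- r.camera_info(name): a dict with "fx", "fy", "cx", "cy" (pixels), "distortion" ([k1, k2, p1, p2, k3] as OpenCV has them; the pictures are not rectified), "pose" (4x4, takes a point from camera to world coordinates); the wrist camera has in their place "hand_eye" (4x4, takes a point from camera to tool coordinates, whose origin is the TCP and whose axes are the flange's). Camera axes: x right, y down, z forward; pixel columns grow to the right and rows downward; lengths in mm; the calibration is good to about 2 mm. A picture is of the moment at which its call begins: read the wrist's pose just before it. camera_info takes no time and is no camera call.
- r.sign_off(): hands the job in; it is judged then, once.
Trained networks look in the newest picture that a camera, given by its name, has taken for a name from the list of things; names that differ only in an ending like _2 or _b are one class to them, and where a whole thing is asked for, a point or a joint stands for the part that bears it (a point fixed in the world has none). Each returns a list of dicts, best first, with "p" (0 to 1); they miss things now and then, are a little off and sometimes report something else, mostly with a low value. They report only what shows in the picture. A call takes as long as a camera call.
- r.recognise(thing, camera): "box" ([left, top, right, bottom] in pixels, round what is visible of it).
- r.cut_out(thing, camera): "mask" (400x640 bool, what is visible of it) and "box" ([left, top, right, bottom] in pixels, round what is visible of it).
The state is a dict: "clock": time; "qpos": joint angles; "qvel": joint speeds; "joint_efforts": joint torques, N m; "eef_pos": TCP position; "tcp_rot": TCP orientation; "contact_force": force on the tool from outside, world axes, zero at the start; "wrist_torque": the same for the moment, N m; "opening": opening from 0.0 (shut) to 1.0 (fully open); "grasp_force": force on a finger pad.
Only numpy, scipy, OpenCV 4.12 (cv2) and the standard library are available. Lean on these libraries where they do the work, as an engineer would, in place of code of your own. Each camera call takes 0.05 s, during which the arm holds its last target. There are 200 camera calls.

## Working session

There is one attempt and no reset: what is moved stays moved. The work goes in short steps, Python scripts to look and compute and a tool call to move; the robot and the scene stay as the last step left them, time stands still between calls to the robot, and variables do not carry over. Pictures are saved under pics/ and viewed, at most 10 in all, crops included, and the job is handed in when it is done.

Besides the shell and the picture viewer there is one more tool, called after "Call:" by a JSON object that holds its "name" and its "arguments". carry_out: Moves the arm, as the interface text tells. Its arguments: {"type":"object","properties":{"delta_pos":{"type":"array","items":{"type":"array","items":{"type":"number"}}},"rot":{"type":"array","items":{"type":"array","items":{"type":"number"}}},"claw":{"type":"number"},"grip_force":{"type":"number"}},"required":["delta_pos","rot"]}

```bash
mkdir -p pics; ls; python3 - <<'E'
from rig import r
import cv2, numpy as np
print(r.sense()); print(r.tips_ahead)
a=r.grab_frame("scene"); b=r.grab_frame("side")
cv2.imwrite("pics/a.png",a); cv2.imwrite("pics/b.png",b)
for c in ("scene","side"):
    i=r.camera_info(c); print(c,i)
    for t in ("sampler","rack","stand","cap","marker","vial","jar","dish"):
        for d in r.recognise(t,c)[:2]: print(t,d)
print(r.camera_info("wrist"))
E
```

```text
pics
{'clock': 0.0, 'qpos': array([-2.37951043e-03,  3.53684967e-01,  1.63413878e+00, -1.77316572e-05,
        1.15518041e+00, -2.39298424e-03]), 'qvel': array([ 0.00117586,  0.00130269,  0.00151766, -0.00076582, -0.00065137,
       -0.00056923]), 'joint_efforts': array([-2.03471049e-03, -6.05236173e+01, -3.42063046e+01, -2.62302356e-04,
        9.48130677e-03,  3.61521288e-06]), 'eef_pos': array([6.24560692e+02, 8.69897683e-03, 2.55536665e+02]), 'tcp_rot': array([-3.14018111e+00,  1.28342523e-05,  1.57081698e+00]), 'contact_force': array([0.66382222, 0.16469703, 0.1743609 ]), 'wrist_torque': array([0.00589178, 0.00920002, 0.02032555]), 'grasp_force': 0.0, 'opening': 0.999371652713022}
25.0
scene {'fx': 495.3892360605848, 'fy': 495.3892360605848, 'cx': 326.2168537659877, 'cy': 198.34854932355427, 'distortion': array([-0.09864791,  0.        ,  0.        ,  0.        ,  0.        ]), 'pose': array([[-3.83726819e-01,  7.01140607e-01, -6.00962209e-01,
         1.22216959e+03],
       [ 9.23398679e-01,  2.97968879e-01, -2.41969887e-01,
         2.16856312e+02],
       [ 9.41312195e-03, -
[... 1622 characters left out ...]
 {'box': [290.2, 230.9, 309.8, 260.9], 'p': 0.6}
jar {'box': [350.5, 192.3, 375.1, 232.4], 'p': 0.89}
dish {'box': [368.3, 238.2, 410.0, 270.3], 'p': 0.64}
{'fx': 278.2370649251581, 'fy': 278.2370649251581, 'cx': 320.91990525530673, 'cy': 198.46138246351484, 'distortion': array([-0.01760139,  0.        ,  0.        ,  0.        ,  0.        ]), 'hand_eye': array([[ 1.17259472e-04, -9.46088046e-01, -3.23909549e-01,
         8.31721596e+01],
       [ 9.99999797e-01,  3.13821821e-04, -5.54610464e-04,
         2.12381849e-01],
       [ 6.26360215e-04, -3.23909418e-01,  9.46087891e-01,
        -1.17774824e+02],
       [ 0.00000000e+00,  0.00000000e+00,  0.00000000e+00,
         1.00000000e+00]])}
```

View images.

```bash
cat > h.py <<'E'
from rig import r
import cv2, numpy as np
from scipy.optimize import least_squares
from scipy.spatial.transform import Rotation as Ro
def campose(c):
    i=r.camera_info(c)
    if c=="wrist":
        s=r.sense(); T=np.eye(4); T[:3,:3]=Ro.from_euler("xyz",s["tcp_rot"]).as_matrix(); T[:3,3]=s["eef_pos"]
        return i,T@i["hand_eye"]
    return i,i["pose"]
def K(i): return np.array([[i["fx"],0,i["cx"]],[0,i["fy"],i["cy"]],[0,0,1]])
def ray(ip,uv):
    i,P=ip
    n=cv2.undistortPoints(np.array([[uv]],float),K(i),i["distortion"])[0,0]
    return P[:3,3],P[:3,:3]@np.array([n[0],n[1],1])
def onz(ip,uv,z):
    o,d=ray(ip,uv); return o+d*(z-o[2])/d[2]
def proj(ip,X):
    i,P=ip; Q=np.linalg.inv(P); v=cv2.Rodrigues(Q[:3,:3])[0]
    return cv2.projectPoints(np.array(X,float).reshape(-1,3),v,Q[:3,3],K(i),i["distortion"])[0][:,0]
def cyl(x,y,z0,z1,rad):
    a=np.linspace(0,2*np.pi,24,endpoint=False)
    return np.array([[x+rad*np.cos(t),y+rad*np.sin(t),z] for z in(z0,z1) for t in a])
def box(ip,X):
    p=proj(ip,X); return np.r_[p.min(0),p.max(0)]
def fitcyl(obs,z0,z1,rad,g):
    f=lambda q:np.concatenate([box(ip,cyl(q[0],q[1],z0,z1,rad))-b for ip,b in obs])
    s=least_squares(f,g,loss="soft_l1"); return s.x,np.round(s.fun,1)
E
python3 - <<'E'
from h import *
a=cv2.imread("pics/a.png"); b=cv2.imread("pics/b.png")
cv2.imwrite("pics/a2.png",cv2.resize(a[110:350,200:520],None,fx=2.5,fy=2.5,interpolation=cv2.INTER_CUBIC))
cv2.imwrite("pics/b2.png",cv2.resize(b[130:390,220:460],None,fx=2.3,fy=2.3,interpolation=cv2.INTER_CUBIC))
S,D=campose("scene"),campose("side")
B=lambda t,k:[(S,np.array(t)),(D,np.array(k))]
print("cap",*fitcyl(B([386.4,200.8,419.7,232.8],[278.4,155.8,304.4,179.4]),114,148,28,[625,0]))
print("vial",*fitcyl(B([327.5,209.5,343.7,231.1],[290.2,230.9,309.8,260.9]),0,56,14.5,[625,0]))
print("jar",*fitcyl(B([323.6,267.3,353.1,308.8],[350.5,192.3,375.1,232.4]),0,75,30,[625,0]))
print("dish",*fitcyl(B([260.7,260.2,305.9,298.9],[368.3,238.2,410.0,270.3]),0,16,44,[625,0]))
print("sampler top", onz(S,(246,148),167), onz(D,(329,260),167))
print("marker top", onz(S,(281.5,168),155))
E
```

```text
cap [604.25167078 131.49888263] [ 1.5 -1.  -1.2 -0.1  0.2 -1.6  0.4 -0. ]
vial [589.9297726  -14.99180366] [ 1.3 -2.4 -1.3  1.8  2.3 -1.1 -2.2  0.8]
jar [750.72658169  55.71731229] [-0.4 -2.9  1.5  1.2 -0.7 -0.6  4.5  2.4]
dish [761.31557696 -59.17757921] [ 1.9 -0.2 -0.3  1.7 -1.8  0.2  1.5  2.1]
sampler top [ 586.56580533 -223.22052235  167.        ] [ 581.31920453 -230.62568252  167.        ]
marker top [ 599.85479521 -134.18751208  155.        ]
```

View pics/a2.png

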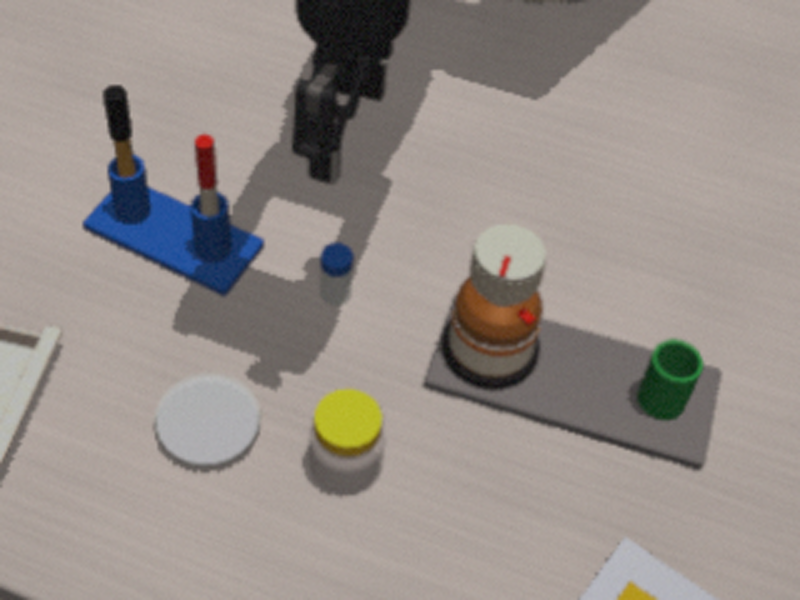

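View pics/b2.png

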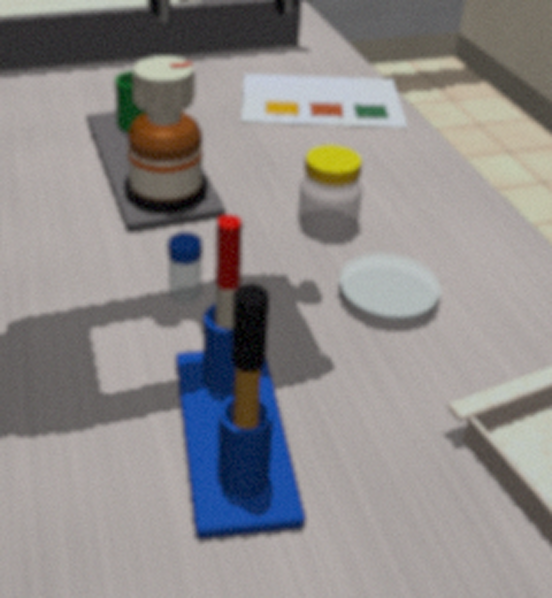

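Scene view: the sampler (black grip, crop (117,110)) is in the rack's far −y tube and the red-capped marker in the other. The bottle with cap is at (508,260) and the green holder rim at (676,358). The side view agrees: the vial stands between rack and stand, and the way over at height is clear.

```bash
python3 - <<'E'
from h import *
S,D=campose("scene"),campose("side")
u=lambda p:(200+p[0]/2.5,110+p[1]/2.5); v=lambda p:(220+p[0]/2.3,130+p[1]/2.3)
def fit(loc,obs,g):
    def f(q):
        c,s=np.cos(q[2]),np.sin(q[2]); o=[]
        for ip,k,uv in obs:
            X=loc[k]; W=[q[0]+c*X[0]-s*X[1],q[1]+s*X[0]+c*X[1],X[2]]
            o.append(proj(ip,W)[0]-uv)
        return np.concatenate(o)
    s=least_squares(f,g,loss="soft_l1"); return s.x,np.round(s.fun,1)
rk={"A":(35,-80,12),"B":(35,80,12),"C":(-35,80,12),"D":(-35,-80,12),"s":(0,-45,74),"m":(0,45,74)}
q,e=fit(rk,[(S,"A",u((85,222))),(S,"B",u((227,287))),(S,"C",u((263,241))),(S,"s",u((128,169))),(S,"m",u((210,208))),
 (D,"A",v((303,520))),(D,"D",v((200,527))),(D,"C",v((180,354))),(D,"s",v((245,414)))],[590,-180,0]); print("rack",q,e)
c,s=np.cos(q[2]),np.sin(q[2])
for n,y in(("samp tube",-45),("mark tube",45)): print(n,q[0]-s*y,q[1]+c*y)
st={"A":(50,-120,12),"B":(50,120,12),"C":(-50,120,12),"h":(0,75,72),"cap":(0,-75,148),"D":(-50,-120,12)}
q,e=fit(st,[(S,"A",u((428,380))),(S,"B",u((700,459))),(S,"C",u((720,372))),(S,"h",u((676,357))),(S,"cap",u((510,249))),
 (D,"A",v((222,211))),(D,"D",v((131,221))),(D,"C",v((88,117))),(D,"cap",v((163,70)))],[620,200,0]); print("stand",q,e)
c,s=np.cos(q[2]),np.sin(q[2])
for n,y in(("holder",75),("bottle",-75)): print(n,q[0]-s*y,q[1]+c*y)
def foot(ip,uv,z): return onz(ip,uv,z).round(1)
print("samp top S",foot(S,u((115,94)),167),"D",foot(D,v((250,293)),167))
print("samp grip bottom S",foot(S,u((122,137)),115),"D",foot(D,v((248,365)),115))
E
```

```text
rack [ 5.89687032e+02 -1.80550133e+02 -1.47221972e-01] [-1.5 -0.5 -1.4  2.1  1.1 -0.2 -0.6 -1.  -0.4 -0.9  1.2 -0.7 -2.7  0.5
 -1.  -2.1  0.4 -1.5]
samp tube 583.0859492126586 -225.06334108593214
mark tube 596.2881145461059 -136.0369246102123
stand [5.98782158e+02 2.04115805e+02 4.17552104e-02] [-2.7 -0.5  1.   2.2  0.3 -1.7 -0.   0.9 -0.7 -0.   1.8 -0.9 -2.4  1.5
 -0.9 -1.3 -0.  -0.6]
holder 595.651427425421 279.0504337719982
bottle 601.912889135281 129.18117709386573
samp top S [ 585.5 -223.8  167. ] D [ 582.4 -225.5  167. ]
samp grip bottom S [ 585.4 -223.5  115. ] D [ 582.2 -228.   115. ]
```

Call:
{"name": "carry_out", "arguments": {"delta_pos": [[-0.055, -0.01, 0], [-0.11, -0.02, 0], [-0.165, -0.03, 0], [-0.21, -0.04, 0], [-0.225, -0.041, 0], [-0.225, -0.041, 0], [-0.225, -0.041, 0]], "rot": [[0, 0, 0], [0, 0, 0], [0, 0, 0], [0, 0, 0], [0, 0, 0], [0, 0, 0], [0, 0, 0]], "claw": 0.085}}

```text
clock: 1.78
eef_pos: [584.3, -223.7, 256.2]
tcp_rot: [-3.141, -0.001, 1.572]
contact_force: [-0.2, 0.4, -0.2]
opening: 0.994
grasp_force: 0.0
```

```bash
python3 - <<'E'
from h import *
s=r.sense();print(s["eef_pos"],s["tcp_rot"])
W=campose("wrist"); w=r.grab_frame("wrist"); cv2.imwrite("pics/w1.png",w)
for t in("sampler","marker"):
  for d in r.cut_out(t,"wrist")[:2]:
    m=d["mask"]; print(t,d["box"],d["p"],m.sum())
g=np.array([584,-225])
for z in(167,115): print(z,proj(W,[[584,-225,z]]),box(W,cyl(584,-225,z,z,10)))
E
```

```text
[ 584.31549324 -223.74241574  256.18941249] [-3.14148743e+00 -5.47601779e-04  1.57160060e+00]
sampler [306.5, 172.8, 332.1, 231.3] 0.69 982
marker [323.9, 88.0, 346.2, 108.1] 0.85 433
167 [[320.4218589  214.52654522]] [307.95579264 202.79264859 332.88846963 225.92236114]
115 [[320.55072048 194.44685602]] [310.33597331 184.61676157 330.765817   204.04678428]
```

View pics/w1.png

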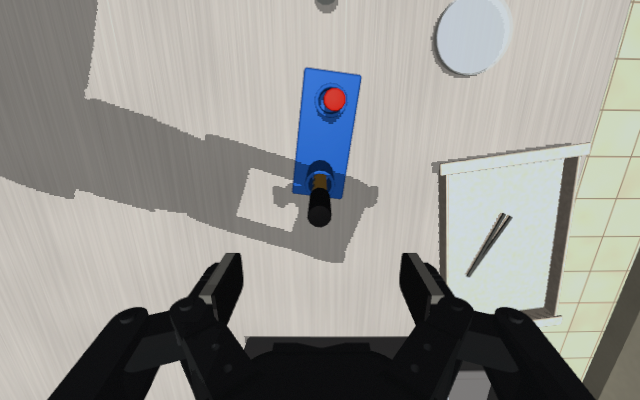

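The sampler's black top is at (319,214), matching the prediction (320,214), so the aim is confirmed. Next I descend and grip the grip part.

Call:
{"name": "carry_out", "arguments": {"delta_pos": [[-0.001, -0.001, 0.04], [-0.001, -0.001, 0.08], [-0.001, -0.001, 0.11], [-0.001, -0.001, 0.11], [-0.001, -0.001, 0.11]], "rot": [[0, 0, 0], [0, 0, 0], [0, 0, 0], [0, 0, 0], [0, 0, 0]]}}

```text
clock: 2.55
eef_pos: [583.9, -225.8, 147.5]
tcp_rot: [3.14, 0.0, 1.571]
contact_force: [0.2, -0.1, 0.6]
opening: 0.998
grasp_force: 0.0
```

Call:
{"name": "carry_out", "arguments": {"delta_pos": [[0, 0, 0], [0, 0, 0], [0, 0, 0], [0, 0, 0], [0, 0, 0], [0, 0, 0], [0, 0, 0], [0, 0, 0]], "rot": [[0, 0, 0], [0, 0, 0], [0, 0, 0], [0, 0, 0], [0, 0, 0], [0, 0, 0], [0, 0, 0], [0, 0, 0]], "claw": 0.01, "grip_force": 40}}

```text
clock: 3.55
eef_pos: [583.2, -226.2, 146.7]
tcp_rot: [3.141, 0.0, 1.571]
contact_force: [-1.2, -0.3, 5.1]
opening: 0.223
grasp_force: 39.0
```

Call:
{"name": "carry_out", "arguments": {"delta_pos": [[0, 0, -0.02], [0, 0, -0.05], [0, 0, -0.085], [0, 0, -0.12], [0, 0, -0.15], [0, 0, -0.17], [0, 0, -0.175], [0, 0, -0.175]], "rot": [[0, 0, 0], [0, 0, 0], [0, 0, 0], [0, 0, 0], [0, 0, 0], [0, 0, 0], [0, 0, 0], [0, 0, 0]]}}

```text
clock: 4.55
eef_pos: [582.9, -225.9, 321.4]
tcp_rot: [3.141, 0.0, 1.571]
contact_force: [0.2, 0.2, -0.5]
opening: 0.217
grasp_force: 39.2
```

```bash
python3 - <<'E'
from h import *
s=r.sense();print(s["eef_pos"],s["grasp_force"],s["contact_force"])
D=campose("side"); a=r.grab_frame("side")
for d in r.recognise("sampler","side")[:2]: print(d)
for d in r.recognise("marker","side")[:2]: print(d)
print(box(D,cyl(583,-226,192,342,10)))
cv2.imwrite("pics/c.png",a[0:400,100:640])
E
```

```text
[ 582.87169651 -225.93239155  321.40631312] 39.17809545993805 [ 0.2077998   0.16713811 -0.54501247]
{'box': [322.3, 124.2, 342.2, 247.0], 'p': 0.71}
{'box': [315.3, 227.8, 324.9, 271.9], 'p': 0.86}
[321.88118731 121.94750169 344.46913429 246.71172467]
```

View pics/c.png

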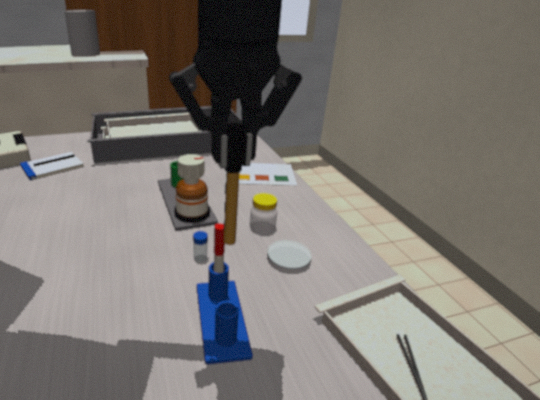

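Side view: the sampler hangs straight in the gripper (crop foot at (230,245)), and the marker is still in its tube. I carry it over at height, stopping short of the holder to look.

Call:
{"name": "carry_out", "arguments": {"delta_pos": [[0.03, 0.001, 0], [0.08, 0.002, 0], [0.135, 0.004, 0], [0.19, 0.006, 0], [0.245, 0.008, 0], [0.3, 0.01, 0], [0.355, 0.012, 0], [0.4, 0.013, 0]], "rot": [[0, 0, 0], [0, 0, 0], [0, 0, 0], [0, 0, 0], [0, 0, 0], [0, 0, 0], [0, 0, 0], [0, 0, 0]]}}

```text
clock: 5.7
eef_pos: [595.5, 176.1, 320.4]
tcp_rot: [-3.14, 0.0, 1.572]
contact_force: [0.3, 0.1, -1.0]
opening: 0.224
grasp_force: 39.2
```

Call:
{"name": "carry_out", "arguments": {"delta_pos": [[0.03, 0, 0], [0.055, 0, 0], [0.065, 0, 0], [0.065, 0, 0], [0.065, 0, 0]], "rot": [[0, 0, 0], [0, 0, 0], [0, 0, 0], [0, 0, 0], [0, 0, 0]]}}

```text
clock: 6.32
eef_pos: [596.1, 238.0, 321.2]
tcp_rot: [-3.141, 0.0, 1.57]
contact_force: [-0.4, -0.4, -1.2]
opening: 0.219
grasp_force: 39.2
```

```bash
python3 - <<'E'
from h import *
s=r.sense();print(s["eef_pos"],s["tcp_rot"],s["grasp_force"])
W=campose("wrist"); w=r.grab_frame("wrist"); cv2.imwrite("pics/w2.png",w)
h=cv2.cvtColor(w,cv2.COLOR_BGR2HSV); m=((h[...,0]>45)&(h[...,0]<80)&(h[...,1]>120)).astype(np.uint8)
n,l,st,_=cv2.connectedComponentsWithStats(m); k=1+st[1:,4].argmax(); x,y,a,b,_=st[k]; bb=np.array([x,y,x+a,y+b]); print("green",bb)
print(*fitcyl([(W,bb)],12,72,21,[596,279]))
for t in("cap","stand"):
  for d in r.recognise(t,"wrist")[:1]:
    print(t,d)
    if t=="cap": print(*fitcyl([(W,np.array(d["box"]))],114,148,28,[603,130]))
E
```

```text
[596.08681367 237.99822394 321.22065656] [-3.14142284e+00  4.47553935e-04  1.57002292e+00] 39.17481064796448
green [305 119 336 153]
[595.51759621 279.05223527] [-0.7 -0.7  0.7  0.6]
stand {'box': [284.8, 99.0, 356.8, 244.3], 'p': 0.6}
```

View pics/w2.png

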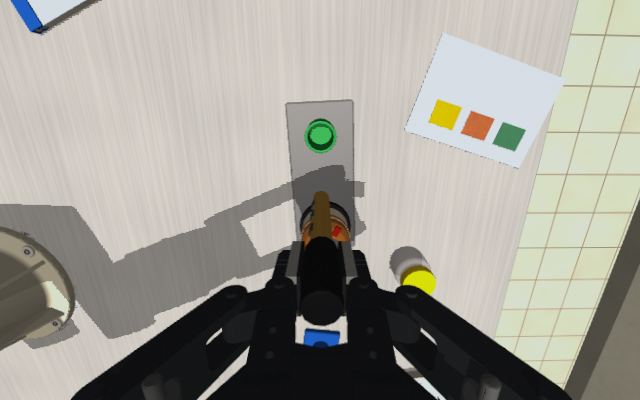

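The holder is at (595.5, 279.0), agreeing with the scene estimate; the green rim is at (320,135) and the sampler foot at (321,197). Now I go over it and lower.

Call:
{"name": "carry_out", "arguments": {"delta_pos": [[0.02, 0, 0], [0.04, 0, 0], [0.04, 0, 0], [0.04, 0, 0.03], [0.04, 0, 0.06], [0.04, 0, 0.08], [0.04, 0, 0.09], [0.04, 0, 0.09]], "rot": [[0, 0, 0], [0, 0, 0], [0, 0, 0], [0, 0, 0], [0, 0, 0], [0, 0, 0], [0, 0, 0], [0, 0, 0]]}}

```text
clock: 7.48
eef_pos: [596.0, 279.0, 231.0]
tcp_rot: [-3.141, 0.0, 1.571]
contact_force: [-0.5, 0.5, -0.8]
opening: 0.228
grasp_force: 39.2
```

```bash
python3 - <<'E'
from h import *
s=r.sense();print(s["eef_pos"],s["tcp_rot"],s["grasp_force"])
D=campose("scene"); a=r.grab_frame("scene")
d=r.recognise("sampler","scene")[:1]; print(d, box(D,cyl(596,279,102,252,8)))
cv2.imwrite("pics/d.png",cv2.resize(a[120:320,380:580],None,fx=2.5,fy=2.5,interpolation=cv2.INTER_CUBIC))
E
```

```text
[595.96520716 279.00282496 231.00477798] [-3.14100614e+00  3.14190291e-04  1.57086552e+00] 39.16812479496002
[{'box': [470.1, 219.4, 484.9, 247.0], 'p': 0.81}] [469.81860742 191.98150499 498.81921139 248.53829182]
```

View pics/d.png

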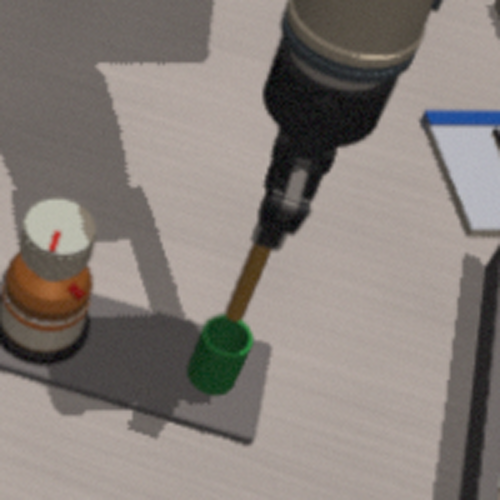

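The brass foot is right above the green rim at crop (234,318), as expected. I lower it into the tube.

Call:
{"name": "carry_out", "arguments": {"delta_pos": [[0, 0, 0.02], [0, 0, 0.04], [0, 0, 0.06], [0, 0, 0.073], [0, 0, 0.08], [0, 0, 0.083], [0, 0, 0.084], [0, 0, 0.084]], "rot": [[0, 0, 0], [0, 0, 0], [0, 0, 0], [0, 0, 0], [0, 0, 0], [0, 0, 0], [0, 0, 0], [0, 0, 0]]}}

```text
clock: 8.57
eef_pos: [596.3, 279.1, 147.8]
tcp_rot: [3.141, -0.0, 1.571]
contact_force: [0.1, -0.3, -0.5]
opening: 0.225
grasp_force: 39.2
```

Call:
{"name": "carry_out", "arguments": {"delta_pos": [[0, 0, 0.001], [0, 0, 0.001], [0, 0, 0.002], [0, 0, 0.002]], "rot": [[0, 0, 0], [0, 0, 0], [0, 0, 0], [0, 0, 0]]}}

```text
clock: 9.07
eef_pos: [596.5, 279.3, 146.7]
tcp_rot: [3.14, -0.001, 1.571]
contact_force: [-2.3, -1.2, 9.8]
opening: 0.221
grasp_force: 40.3
```

The foot is on the floor (9.8 N upward). I open and rise.

Call:
{"name": "carry_out", "arguments": {"delta_pos": [[0, 0, -0.001], [0, 0, -0.001], [0, 0, -0.001], [0, 0, -0.001], [0, 0, -0.001], [0, 0, -0.001], [0, 0, -0.001], [0, 0, -0.001]], "rot": [[0, 0, 0], [0, 0, 0], [0, 0, 0], [0, 0, 0], [0, 0, 0], [0, 0, 0], [0, 0, 0], [0, 0, 0]], "claw": 0.085}}

```text
clock: 10.07
eef_pos: [596.0, 279.0, 146.3]
tcp_rot: [-3.142, -0.0, 1.571]
contact_force: [0.4, -0.5, 0.8]
opening: 0.997
grasp_force: 0.0
```

Call:
{"name": "carry_out", "arguments": {"delta_pos": [[0, 0, -0.03], [0, 0, -0.07], [0, 0, -0.11], [0, 0, -0.12], [0, 0, -0.12], [0, 0, -0.12]], "rot": [[0, 0, 0], [0, 0, 0], [0, 0, 0], [0, 0, 0], [0, 0, 0], [0, 0, 0]]}}

```text
clock: 10.82
eef_pos: [595.3, 278.7, 264.6]
tcp_rot: [-3.139, 0.001, 1.571]
contact_force: [-0.0, -0.9, -1.3]
opening: 0.998
grasp_force: 0.0
```

```bash
python3 - <<'E'
from h import *
s=r.sense();print(s["eef_pos"],s["tcp_rot"],s["qpos"])
W=campose("wrist"); w=r.grab_frame("wrist"); cv2.imwrite("pics/w3.png",w)
for d in r.recognise("sampler","wrist")[:2]: print("samp",d)
print(box(W,cyl(596,279,167,115,10)))
for d in r.recognise("cap","wrist")[:1]: print("cap",d,*fitcyl([(W,np.array(d["box"]))],114,148,28,[603,130]))
E
```

```text
[595.26092632 278.65392913 264.61176117] [-3.13935486e+00  1.02986861e-03  1.57077303e+00] [4.35533183e-01 3.96875809e-01 1.54926113e+00 1.12172622e-05
 1.19791910e+00 4.35553531e-01]
samp {'box': [308.4, 163.9, 335.2, 222.6], 'p': 0.65}
[309.90523742 180.4995246  334.03891114 219.82884613]
cap {'box': [298.5, 291.5, 354.3, 345.5], 'p': 0.78} [600.92632661 134.45517274] [ 1.6 -4.5 -1.6  3.4]
```

View pics/w3.png

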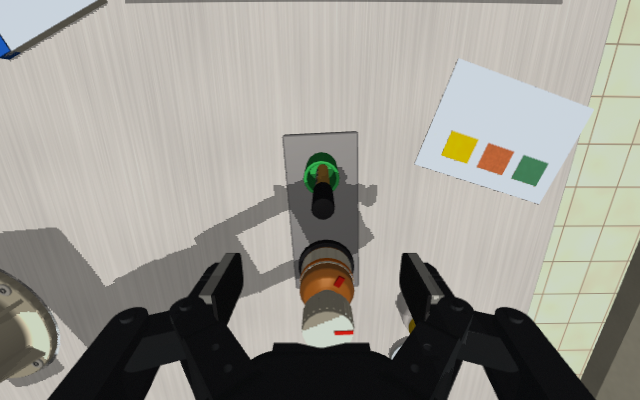

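The sampler stands in the green holder (crop rim (320,172), grip (323,200)), released. Now I go above the cap to measure it from near.

Call:
{"name": "carry_out", "arguments": {"delta_pos": [[-0.04, 0.002, 0], [-0.09, 0.004, 0], [-0.13, 0.006, 0], [-0.148, 0.0065, 0], [-0.148, 0.0065, 0], [-0.148, 0.0065, 0], [-0.148, 0.0065, 0]], "rot": [[0, 0, 0], [0, 0, 0], [0, 0, 0], [0, 0, 0], [0, 0, 0], [0, 0, 0], [0, 0, 0]]}}

```text
clock: 11.85
eef_pos: [602.5, 132.2, 266.2]
tcp_rot: [-3.141, -0.0, 1.572]
contact_force: [0.7, 0.1, 0.6]
opening: 0.997
grasp_force: 0.0
```

```bash
python3 - <<'E'
from h import *
s=r.sense();print(s["eef_pos"],s["tcp_rot"])
W=campose("wrist"); w=r.grab_frame("wrist"); cv2.imwrite("pics/w4.png",w)
for d in r.cut_out("cap","wrist")[:1]: print("cap",d["box"],d["p"],*fitcyl([(W,np.array(d["box"]))],114,148,28,[603,130]))
print(box(W,cyl(602.5,130.5,148,148,28)),box(W,cyl(602.5,130.5,148,114,28)))
h=cv2.cvtColor(w,cv2.COLOR_BGR2HSV); wm=((h[...,1]<45)&(h[...,2]>150)).astype(np.uint8)
for d in r.recognise("sampler","wrist")[:1]: print("samp",d)
E
```

```text
[602.46082483 132.23267568 266.16709726] [-3.14149527e+00 -2.50816909e-04  1.57204991e+00]
cap [271.6, 5.8, 358.5, 201.1] 0.6 [598.01746673 254.65278583] [   6.8    0.9   -6.5 -110.7]
[289.82781043 172.49072044 351.9568431  231.0377218 ] [289.82781043 164.36561829 351.9568431  231.0377218 ]
samp {'box': [296.0, 0.1, 327.2, 57.5], 'p': 0.81}
```

View pics/w4.png

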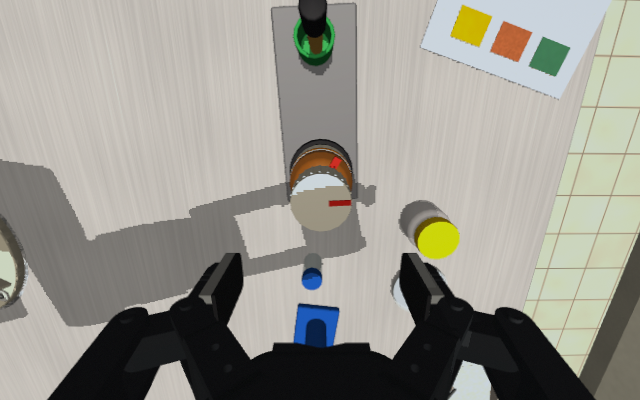

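The cap's top disc spans columns 290–352 and rows 173–231, matching the prediction for (602.5,130.5). I descend and grip it.

Call:
{"name": "carry_out", "arguments": {"delta_pos": [[0, 0, 0.03], [0, 0, 0.06], [0, 0, 0.09], [0, 0, 0.115], [0, 0, 0.127], [0, 0, 0.127], [0, 0, 0.127]], "rot": [[0, 0, 0], [0, 0, 0], [0, 0, 0], [0, 0, 0], [0, 0, 0], [0, 0, 0], [0, 0, 0]]}}

```text
clock: 12.88
eef_pos: [603.2, 131.3, 140.4]
tcp_rot: [3.14, -0.0, 1.571]
contact_force: [1.0, -0.3, 0.1]
opening: 0.996
grasp_force: 0.0
```

Call:
{"name": "carry_out", "arguments": {"delta_pos": [[0, 0, 0], [0, 0, 0], [0, 0, 0], [0, 0, 0], [0, 0, 0], [0, 0, 0]], "rot": [[0, 0, 0], [0, 0, 0], [0, 0, 0], [0, 0, 0], [0, 0, 0], [0, 0, 0]], "claw": 0.04, "grip_force": 80}}

```text
clock: 13.62
eef_pos: [602.8, 131.1, 140.4]
tcp_rot: [3.141, -0.0, 1.571]
contact_force: [-1.4, 0.4, 7.4]
opening: 0.625
grasp_force: 82.4
```

Call:
{"name": "carry_out", "arguments": {"delta_pos": [[0, 0, 0.002], [0, 0, 0.004], [0, 0, 0.006], [0, 0, 0.007], [0, 0, 0.007], [0, 0, 0.007]], "rot": [[0, 0, 0], [0, 0, 0], [0, 0, 0], [0, 0, 0], [0, 0, 0], [0, 0, 0]]}}

```text
clock: 14.38
eef_pos: [602.8, 131.1, 134.2]
tcp_rot: [3.14, -0.0, 1.571]
contact_force: [-5.6, -1.5, 13.8]
opening: 0.63
grasp_force: 83.5
```

Call:
{"name": "carry_out", "arguments": {"delta_pos": [[0, 0, 0.001], [0, 0, 0.002], [0, 0, 0.002]], "rot": [[0, 0, 0], [0, 0, 0], [0, 0, 0]]}}

```text
clock: 14.75
eef_pos: [602.9, 131.1, 134.1]
tcp_rot: [3.14, -0.0, 1.571]
contact_force: [-12.4, -2.3, 32.9]
opening: 0.631
grasp_force: 85.4
```

Pressed to its stop without slipping. I ease slightly and turn counterclockwise (negative about tool z).

Call:
{"name": "carry_out", "arguments": {"delta_pos": [[0, 0, -0.001], [0, 0, -0.001], [0, 0, -0.001], [0, 0, -0.001], [0, 0, -0.001], [0, 0, -0.001], [0, 0, -0.001], [0, 0, -0.001]], "rot": [[0, 0, -3], [0, 0, -11], [0, 0, -19], [0, 0, -28], [0, 0, -37], [0, 0, -46], [0, 0, -54], [0, 0, -58]]}}

```text
clock: 15.75
eef_pos: [602.6, 131.8, 134.1]
tcp_rot: [3.14, -0.0, 2.586]
contact_force: [-10.0, 2.8, 24.6]
opening: 0.63
grasp_force: 83.7
```

Call:
{"name": "carry_out", "arguments": {"delta_pos": [[0, 0, 0], [0, 0, 0]], "rot": [[0, 0, -1], [0, 0, -1]]}}

```text
clock: 16.0
eef_pos: [602.6, 131.8, 134.2]
tcp_rot: [3.14, 0.0, 2.6]
contact_force: [-10.2, 2.3, 23.9]
opening: 0.628
grasp_force: 83.9
```

```bash
python3 - <<'E'
from h import *
s=r.sense();print(s["eef_pos"],s["tcp_rot"],s["contact_force"],s["wrist_torque"],s["grasp_force"])
a=r.grab_frame("scene"); b=r.grab_frame("side"); w=r.grab_frame("wrist")
cv2.imwrite("pics/e.png",np.hstack([cv2.resize(a[170:310,350:490],(400,400),interpolation=cv2.INTER_CUBIC),cv2.resize(w[120:280,240:400],(400,400),interpolation=cv2.INTER_CUBIC)]))
E
```

```text
[602.60955457 131.80152107 134.1640567 ] [3.13991201e+00 5.46622108e-05 2.60026104e+00] [-10.16303321   2.28288665  23.89323808] [ 0.18808024  1.60025417 -0.1638286 ] 83.88377200928517
```

View pics/e.png

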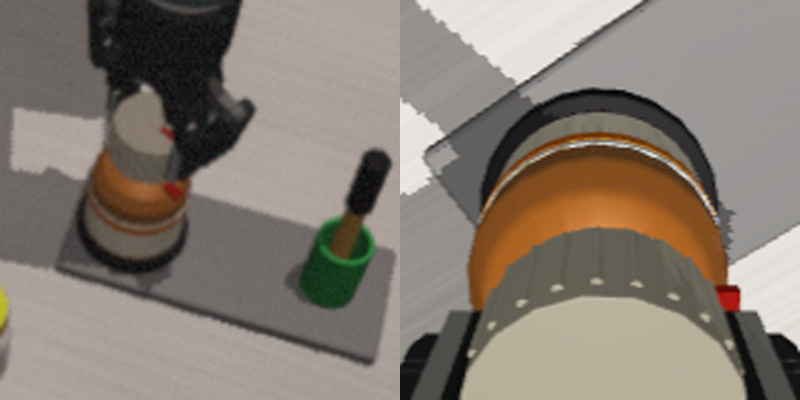

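The red bar (left crop, (167,130)) now points at the red shoulder mark (175,190), and the cap turned about 59° with the fingers. Now I lift.

Call:
{"name": "carry_out", "arguments": {"delta_pos": [[0, 0, -0.004], [0, 0, -0.01], [0, 0, -0.016], [0, 0, -0.022], [0, 0, -0.03], [0, 0, -0.03]], "rot": [[0, 0, 0], [0, 0, 0], [0, 0, 0], [0, 0, 0], [0, 0, 0], [0, 0, 0]]}}

```text
clock: 16.9
eef_pos: [603.0, 131.0, 162.0]
tcp_rot: [3.141, 0.001, 2.6]
contact_force: [0.0, -0.1, -0.5]
opening: 0.631
grasp_force: 83.9
```

Free: there is no residual force and the grip holds. I continue up to about 8 cm.

Call:
{"name": "carry_out", "arguments": {"delta_pos": [[0, 0, -0.015], [0, 0, -0.035], [0, 0, -0.05], [0, 0, -0.058], [0, 0, -0.058], [0, 0, -0.058], [0, 0, -0.058], [0, 0, -0.058]], "rot": [[0, 0, 0], [0, 0, 0], [0, 0, 0], [0, 0, 0], [0, 0, 0], [0, 0, 0], [0, 0, 0], [0, 0, 0]]}}

```text
clock: 17.9
eef_pos: [602.3, 131.0, 218.8]
tcp_rot: [-3.141, -0.001, 2.601]
contact_force: [0.4, -0.4, -0.7]
opening: 0.631
grasp_force: 83.9
```

```bash
python3 - <<'E'
from h import *
s=r.sense();print(s["eef_pos"],s["tcp_rot"],s["contact_force"],s["grasp_force"])
a=r.grab_frame("scene"); b=r.grab_frame("side")
S,D=campose("scene"),campose("side")
for c in("scene","side"):
  for d in r.recognise("cap",c)[:1]: print(c,d)
print(box(S,cyl(602.5,130.5,194,228,28)),box(D,cyl(602.5,130.5,194,228,28)))
cv2.imwrite("pics/f.png",np.hstack([cv2.resize(a[110:350,240:480],(400,400),interpolation=cv2.INTER_CUBIC),cv2.resize(b[90:290,220:420],(400,400),interpolation=cv2.INTER_CUBIC)]))
E
```

```text
[602.30429397 130.97580611 218.8275216 ] [-3.14105898e+00 -5.67161405e-04  2.60053230e+00] [ 0.41795504 -0.42235796 -0.74504104] 83.87882109847851
scene {'box': [391.3, 175.3, 416.6, 205.9], 'p': 0.63}
side {'box': [272.5, 119.9, 304.8, 145.4], 'p': 0.69}
[392.12091078 171.24041659 424.86559898 205.957233  ] [276.47308888 119.09325373 304.06227703 144.09975136]
```

View pics/f.png

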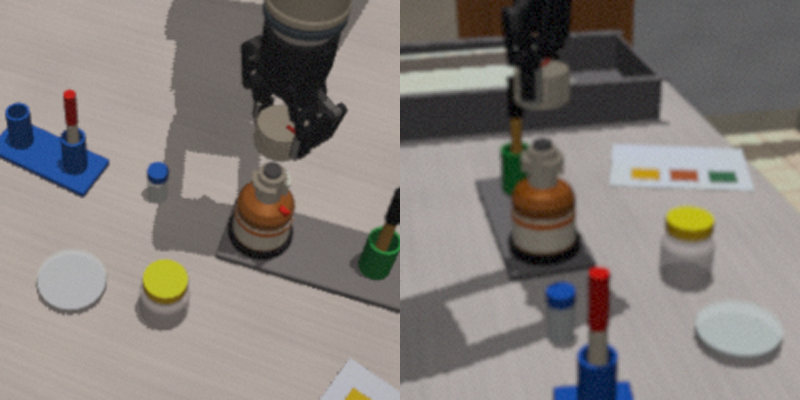

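The cap is held level above the open neck (right crop: cap (545,85), neck (543,150)). The sampler is in the holder, and the marker, vial, jar and dish are in place. I hand it in.

```bash
python3 -c "
from rig import r
print(r.sign_off())"
```

```text
the job is handed in; nothing more can be done
None
```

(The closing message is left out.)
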